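# Pack two orders from stock at the parcel bench

## Robot

A 7-joint arm with a two-finger parallel gripper is mounted at the origin on the work surface. World frame = base frame: x ahead of the robot, y to its left, z up, the work surface at z = 0. Lengths are in mm, angles in rad, forces in N, time in s.
With the tool pointing down it reaches from about 400 to 925 mm from the base axis. Payload 5.6 kg.
Tool frame: the origin (TCP) lies midway between the tips of the shut fingers; the grasp point (between the pads) lies env.pinch_z behind it (env.pinch_z is the distance from the TCP to the grasp point, in mm); z points along the fingers, y is the line along which they close (so a half turn about z gives the same grasp; the last joint's range is limited). The gripper opens to 85 mm and grips with 20 to 120 N. Pads are 22 mm wide; open, the fingers measure 114 mm over their backs; the gripper's body (76 mm by 85 mm) begins 54 mm behind the grasp point. The pads swing forward as they close: fully open they stand 13 mm farther back than shut.
Start: joints at [1.186, 0.468, -0.012, 1.603, 0.006, 1.071, -0.056], TCP at [217.829, -612.421, 231.29] pointing down, gripper open.
Joint ranges: [-2.53, 2.53], [-0.31, 2.02], [-1.57, 1.55], [0.28, 2.44], [-1.29, 4.43], [0.15, 1.84], [-2.92, 2.92]. Speed limits (rad/s): [2.57, 2.57, 3.14, 3.14, 3.14, 3.14, 3.14].

## Interface

Orientations are given as a unit quaternion [x, y, z, w].
In Python, from cell import env gives the robot as it stands.
- The arm moves only by the tool shift_gripper, called after "Request:" by a JSON object that holds its "name" and its "arguments". Schema: {"type":"object","properties":{"steps":{"type":"array","items":{"type":"number"},"minItems":5,"maxItems":100},"only":{"type":"string"},"quiet":{"type":"boolean"},"lines":{"type":"string"}},"required":["steps"],"additionalProperties":false}. steps is one flat list of numbers that holds 1 to 20 rows one after another, with no inner brackets; each row has 5 numbers: the opening from 0.0 (shut) to 1.0 (fully open), then dx, dy, dz in shares of the most that a row can go, 1 being 62.5 mm, then a turn about the tool's z in parts of the range, where 1.0 means pi rad; each row shifts and turns the commanded pose from where the row before left it, along the tool's axes as they then stand; what a row does not reach is not made up. A row lasts 1/8 s, in which the tool goes at most 62.5 mm and 0.188 rad, less where a joint would pass 70% of its speed; a pose out of reach is approached as far as the arm can. The fingers move at their own pace and stop on an object; the grip force is fixed at half the most. Time passes only in rows, so rows that do not move let the fingers close. The tool returns the time, the measured TCP pose, the force, the opening and the grip force at its end. only (a regular expression) keeps the lines of the reply that match it, lines (a string "A,B") keeps lines A to B, and quiet returns only ok. No shift or turn number may pass 1 either way. Input that does not fit is refused with a message, and nothing moves.
- env.read_state(): the state, without advancing time (a new reading comes with each control period).
- env.get_image(name): name is "scene" or "top" or "wrist"; returns a dict with "color" (400x640x3 uint8, red, green, blue), "intrinsics" (3x3 intrinsics, pixels), "xyz" and "attitude" of the camera in the world. Camera axes: x right, y up, looking along -z (the intrinsics and any distortion apply to the point x, -y, -z); pixel columns grow to the right and rows downward; lengths in mm; the calibration is good to about 2 mm. A picture is of the moment at which its call begins. There is no depth.
- env.finish_job(): hands the job in; it is judged then, once.
The state is a dict: "clock": time; "qpos": joint angles; "qd": joint speeds; "tau": joint torques, N m; "position": TCP position; "tcp_rot": TCP orientation; "contact_force": force on the tool from outside, world axes, zero at the start; "torque": the same for the moment, N m; "gripper_width": opening from 0.0 (shut) to 1.0 (fully open); "grip_force": force on a finger pad.
Only numpy, scipy, OpenCV 4.12 (cv2) and the standard library are available. Lean on these libraries where they do the work, as an engineer would, in place of code of your own. Each camera call takes 0.05 s, during which the arm holds its last target. There are 200 camera calls.

## Task

Make up two customer orders from the goods standing on the packing bench: the blue tin, the red box and the cream jar go into the brown three-compartment carton, and the green tin and the teal box into the white two-compartment carton. Put one thing in each compartment, right way up and flat on the carton's bottom, and set each down gently rather than dropping it. The yellow tin is not ordered: leave it, the tape dispenser and the barcode scanner where they are.

Things in the scene. Friction and masses are not known exactly. Their poses are not given: they have to be found in the camera images.
- brown_carton: Open brown cardboard carton, loose, 282 x 138 x 72 mm (x, y, z) outside; walls 5 mm, bottom 4 mm thick. Top flaps, folded down outside, add up to 20 mm per side. Two dividers, 4 mm thick, top 44 mm above the bench, part it into compartments in a row along its x (long) axis, each 88 (x) by 128 mm (y), centred at x = -92, 0 and +92 mm, y = 0. Origin: centre of its underside, z up.
- white_carton: Open white cardboard carton, loose, 190 x 138 x 72 mm (x, y, z) outside; walls 5 mm, bottom 4 mm thick. Top flaps, folded down outside, add up to 20 mm per side. One divider, 4 mm thick, top 44 mm above the bench, parts it into compartments in a row along its x (long) axis, each 88 (x) by 128 mm (y), centred at x = -46 and +46 mm, y = 0. Origin: centre of its underside, z up.
- blue_tin: Round tea tin with dark blue body and lid and a white label band, 60 mm across, 64 mm tall, about 0.12 kg, standing. Origin: centre of its underside; z up.
- green_tin: Round tea tin with green body and lid and a white label band, 60 mm across, 64 mm tall, about 0.12 kg, standing. Origin: centre of its underside; z up.
- red_box: Upright red product box with a gold band, 46 x 62 x 66 mm (x, y, z), about 0.14 kg. Origin: centre of its underside; z up.
- teal_box: Upright teal (blue-green) product box with a gold band, 46 x 62 x 66 mm (x, y, z), about 0.14 kg. Origin: centre of its underside; z up.
- cream_jar: Cosmetic jar, amber glass 56 mm across and 38 mm tall under a white lid 58 mm across and 20 mm tall; 58 mm tall in all, about 0.16 kg, standing. Origin: centre of its underside; z up.
- yellow_tin: Round tea tin with yellow body and lid and a white label band, 60 mm across, 64 mm tall; not ordered, stays where it stands. Origin: centre of its underside; z up.
- tape_dispenser: Blue bench tape dispenser with a roll of brown tape, 170 x 76 x 109 mm, 1.1 kg; stays where it is. Origin: centre of its underside; z up.
- scanner: Hand barcode scanner lying on its side, black and yellow head with a grey handle, about 160 x 90 x 36 mm; stays where it is. Origin: under the head's centre, the handle runs towards +x; z up.

How it is judged:
By the outcome, as a careful person would: the job done as asked, in the order asked, and still so for the second after the job is handed in, with the robot touching nothing.
It also fails if it takes over 136 s, if anything falls off the work surface, if the arm or the gripper's body presses on something with over 40 N, if the wrist force passes 120 N, or if a joint passes its speed limit or range.

## Working session

There is one attempt and no reset: what is moved stays moved. The work goes in short steps, Python scripts to look and compute and a tool call to move; the robot and the scene stay as the last step left them, time stands still between calls to the robot, and variables do not carry over. Pictures are saved under pics/ and viewed, at most 15 in all, crops included, and the job is handed in when it is done.

```bash
ls; mkdir -p pics; python3 - <<'E'
from cell import env
import cv2
print(env.read_state(), env.pinch_z)
for n in("top","scene"):
    d=env.get_image(n); cv2.imwrite(f"pics/{n}0.png",d["color"][:,:,::-1]); print(n,{k:v for k,v in d.items() if k!="color"})
E
```

```text
cell.py
pics
{'clock': 0.0, 'qpos': array([ 1.18599364,  0.46838856, -0.01158536,  1.60368005,  0.00598422,
        1.07141258, -0.05628143]), 'qd': array([ 0.00130104,  0.0013937 , -0.00057723,  0.00198145,  0.00087927,
        0.00115788,  0.00244643]), 'tau': array([ 4.34311014e-04, -5.32377863e+01,  2.12123303e-02, -2.51298273e+01,
        1.13531106e-02,  7.74004846e-03,  5.38944377e-06]), 'position': array([ 217.60004909, -611.86623812,  230.30758739]), 'tcp_rot': array([ 9.85437256e-01,  1.70036923e-01, -2.17523145e-04, -9.01167195e-04]), 'contact_force': array([0.19524185, 0.15426377, 0.28436414]), 'torque': array([-0.037966  , -0.03357828,  0.0733704 ]), 'grip_force': 0.0, 'gripper_width': 1.0016903012746576} 18.700000000000003
top {'intrinsics': array([[507.62677152,   0.        , 317.5660379 ],
       [  0.        , 507.62677152, 204.42472869],
       [  0.        ,   0.        ,   1.        ]]), 'xyz': array([ 371.27590323,   -4.09219422, 1300.02066672]), 'attitude': array([-0.06864224,  0.06202509,  0.71317514, -0.69485419])}
scene {'intrinsics': array([[382.4506015 ,   0.        , 326.65041333],
       [  0.        , 382.4506015 , 208.59499086],
       [  0.        ,   0.        ,   1.        ]]), 'xyz': array([1109.78255074, -494.16084088,  702.7934097 ]), 'attitude': array([0.3576976 , 0.15324498, 0.35224941, 0.85116905])}
```

View pics/top0.png

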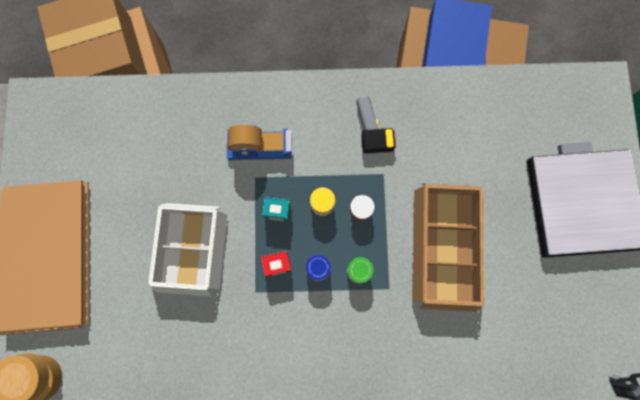

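View pics/scene0.png

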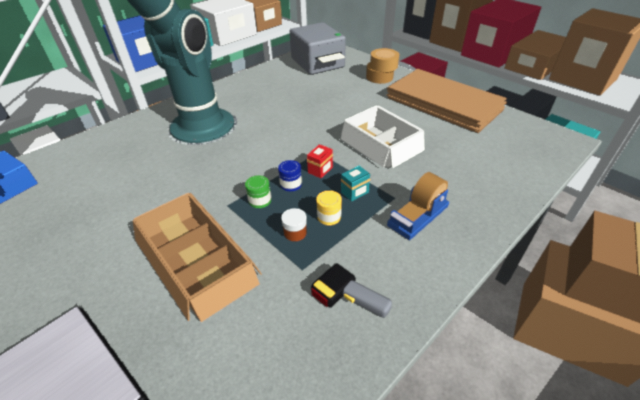

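The top view shows the white carton (185,247), the brown carton (452,245), teal (276,208), yellow (322,200), jar (362,207), red (276,264), blue (318,268) and green (360,270). Image up is +x and right is -y. I'll get coarse positions from these.

```bash
cat > h.py <<'E'
from cell import env
import numpy as np, cv2
from scipy.spatial.transform import Rotation as R
def p2w(d,uv,z):
    K=d["intrinsics"]; uv=np.atleast_2d(uv).astype(float)
    r=np.c_[(uv[:,0]-K[0,2])/K[0,0],-(uv[:,1]-K[1,2])/K[1,1],-np.ones(len(uv))]
    r=R.from_quat(d["attitude"]).apply(r); c=np.array(d["xyz"])
    return (c+r*((z-c[2])/r[:,2])[:,None])
def w2p(d,P):
    K=d["intrinsics"]; q=R.from_quat(d["attitude"]).inv().apply(np.atleast_2d(P)-d["xyz"])
    return np.c_[K[0,2]+K[0,0]*q[:,0]/-q[:,2],K[1,2]-K[1,1]*q[:,1]/-q[:,2]]
def tool(p,yaw=None):
    "shift from present TCP to world p (and yaw of tool x) in the tool's axes"
    s=env.read_state(); r=R.from_quat(s["tcp_rot"]); m=r.as_matrix(); y=np.arctan2(m[1,0],m[0,0])
    print("pos",s["position"].round(1),"yaw",y.round(4),"shift",r.inv().apply(np.array(p)-s["position"]).round(1), "turn",None if yaw is None else round(-(yaw-y),4))
def save(n,cam,sc=1,crop=None):
    d=env.get_image(cam); im=d["color"][:,:,::-1]
    if crop: im=im[crop[1]:crop[3],crop[0]:crop[2]]
    cv2.imwrite(f"pics/{n}.png",cv2.resize(im,None,fx=sc,fy=sc,interpolation=cv2.INTER_CUBIC)); np.save(f"pics/{n}.npy",d,allow_pickle=True); return d
E
python3 - <<'E'
from h import *
d=save("top1","top",2.2,(145,170,495,315))
for n,u,z in[("teal",(276,208),66),("yellow",(322,200),64),("jar",(362,207),58),("red",(276,264),66),("blue",(318,268),64),("green",(360,270),64)]: print(n,p2w(d,u,z)[0,:2].round())
for c in[(162,205),(218,206),(210,290),(150,287),(423,185),(483,186),(484,305),(421,303)]: print(p2w(d,c,72)[0,:2].round())
w=env.get_image("wrist"); s=env.read_state(); r=R.from_quat(s["tcp_rot"])
print("cam in tool",r.inv().apply(w["xyz"]-s["position"]),(r.inv()*R.from_quat(w["attitude"])).as_matrix().round(3),w["intrinsics"])
tool((480,30,430),0)
E
```

```text
teal [596. 108.]
yellow [614.  -7.]
jar [ 594. -106.]
red [458. 109.]
blue [446.   7.]
green [439. -94.]
[610. 389.]
[604. 250.]
[400. 267.]
[411. 411.]
[ 643. -257.]
[ 636. -405.]
[ 349. -383.]
[ 357. -235.]
cam in tool [  82.64970781    0.41030378 -142.41059633] [[ 0.     0.948  0.318]
 [ 1.     0.    -0.   ]
 [-0.     0.318 -0.948]] [[327.60218557   0.         321.01755871]
 [  0.         327.60218557 202.08424934]
 [  0.           0.           1.        ]]
pos [ 217.7 -612.1  230.7] yaw 0.3417 shift [ 462.3 -517.3 -198.8] turn 0.3417
```

View pics/top1.png

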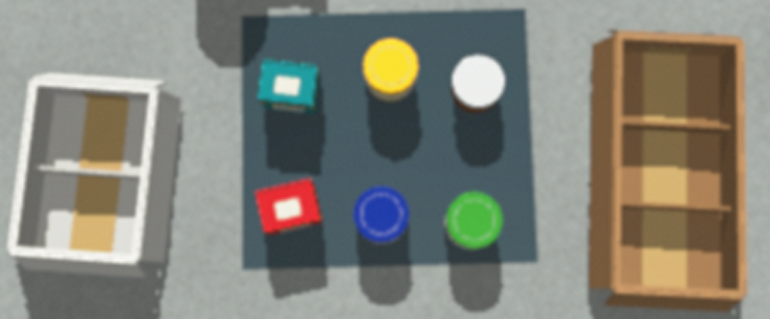

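The goods are clear of each other, and both cartons' long axes run roughly along world x. Next I'll move the wrist camera over the goods.

The manual's scale: shifts go in shares of 62.5 mm and turns go in shares of pi rad. Converting my numbers, -51 mm is -0.816, 25 mm is 0.4, 0.171 rad is 0.0544.

Request:
{"name": "shift_gripper", "arguments": {"steps": [1, 0, 0, 0, 0.0544, 1, 0, 0, 0, 0.0544, 1, 0.4, -0.816, -0.032, 0, 1, 0.4, -0.816, -0.032, 0, 1, 0.4, -0.816, -0.032, 0, 1, 0.4, -0.816, -0.032, 0, 1, 0.4, -0.816, -0.032, 0, 1, 0.4, -0.816, -0.032, 0, 1, 0.4, -0.816, -0.032, 0, 1, 0.4, -0.816, -0.032, 0, 1, 0.4, -0.816, -0.032, 0, 1, 0.4, -0.816, -0.032, 0, 1, 0.4, -0.816, -0.032, 0, 1, 0.4, -0.816, -0.032, 0, 1, 0, 0, 0, 0]}}

```text
clock: 2.08
position: [519.1, 4.6, 255.4]
tcp_rot: [1.0, 0.004, 0.0, -0.001]
contact_force: [-0.2, -0.3, -1.2]
gripper_width: 0.999
grip_force: 0.0
```

```bash
python3 - <<'E'
from h import *
save("w1","wrist",1.25)
tool((460,340,250),0)
E
```

```text
pos [518.2   1.6 255. ] yaw 0.0041 shift [ -56.8 -338.6    5.2] turn 0.0041
```

View pics/w1.png

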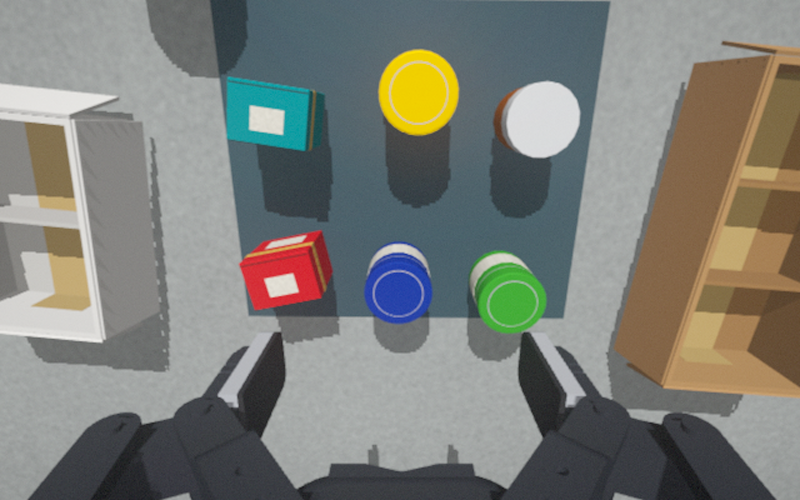

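The goods, cartons and fingers are all visible. Lid ring centres are at blue (398,293), green (512,303) and yellow (419,93), with the jar lid at (544,119). I'll fit the boxes numerically while moving to look at each carton.

To row units: 54 mm is 0.864, 52 mm is 0.832.

```bash
cat > fit.py <<'E'
from h import *
from scipy.optimize import minimize
def hull(d,P):
    h=cv2.convexHull(w2p(d,P).astype(np.float32)); m=np.zeros((1600,2560),np.uint8)
    cv2.fillConvexPoly(m,np.round(h*4).astype(np.int32),1); return m
def mask(d,lo,hi,near,rad=60):
    hsv=cv2.cvtColor(d["color"],cv2.COLOR_RGB2HSV); m=cv2.inRange(hsv,lo,hi)
    c=np.zeros_like(m); cv2.circle(c,tuple(int(v) for v in near),rad,255,-1); m&=c
    n,l,s,_=cv2.connectedComponentsWithStats(m); m=(l==1+s[1:,4].argmax()).astype(np.uint8)
    ys,xs=np.nonzero(m); h=cv2.convexHull(np.c_[xs,ys].astype(np.float32)); o=np.zeros((1600,2560),np.uint8)
    cv2.fillConvexPoly(o,np.round(h*4+2).astype(np.int32),1); return o
def fit(d,M,model,x0):
    f=lambda p:-(hull(d,model(p))&M).sum()/(hull(d,model(p))|M).sum()
    sx=np.array(x0)+np.vstack([np.zeros(len(x0)),np.diag([8,8,.15][:len(x0)])])
    r=minimize(f,x0,method="Nelder-Mead",options=dict(initial_simplex=sx,xatol=.02,fatol=1e-5)); return r.x,-r.fun
def box(p):
    c,s=np.cos(p[2]),np.sin(p[2]); return [(p[0]+c*a-s*b,p[1]+s*a+c*b,z) for a in(-23,23) for b in(-31,31) for z in(0,66)]
def cyl(r,z0,z1): return lambda p:[(p[0]+r*np.cos(t),p[1]+r*np.sin(t),z) for t in np.linspace(0,6.28,60) for z in(z0,z1)]
E
python3 - <<'E'
from fit import *
d=np.load("pics/w1.npy",allow_pickle=True).item()
for n,uv,z in[("blue",(398,293),64),("green",(512,303),64),("yellow",(419,93),64),("jar",(544,119),58)]: print(n,p2w(d,np.array(uv)/1.25,z)[0].round(1))
print("red",fit(d,mask(d,(0,150,60),(8,255,255),(229,218)),box,(458,109,.15)))
print("teal",fit(d,mask(d,(80,120,40),(98,255,255),(216,92)),box,(596,108,-.1)))
print("jar",fit(d,mask(d,(0,0,190),(179,40,255),(435,95),40),cyl(29,38,58),(594,-106)))
E
```

```text
blue [452.3   7.1  64. ]
green [443.4 -95.2  64. ]
yellow [618.4  -8.   64. ]
jar [ 600.3 -107.3   58. ]
red (array([ 4.58000000e+02,  1.30333333e+02, -2.50000000e-01]), np.float64(-0.0))
teal (array([5.42666667e+02, 1.37333333e+02, 1.00000000e-01]), np.float64(-0.0))
jar (array([534., -59.]), np.float64(-0.0))
```

Request:
{"name": "shift_gripper", "arguments": {"steps": [1, -0.08, 0.864, 0, 0, 1, -0.16, 0.864, 0, 0, 1, -0.16, 0.864, 0, 0, 1, -0.16, 0.864, 0, 0, 1, -0.16, 0.864, 0, 0, 1, -0.08, 0.832, 0, 0, 1, 0, 0, 0, 0]}}

```text
clock: 3.0
position: [464.4, -328.7, 254.8]
tcp_rot: [1.0, -0.005, -0.001, 0.001]
contact_force: [-0.1, 0.6, 0.4]
gripper_width: 0.999
grip_force: 0.0
```

```bash
python3 -c '
from h import *
save("w2","wrist",1.25)'
```

Request:
{"name": "shift_gripper", "arguments": {"steps": [1, 0, -0.96, -0.048, 0, 1, 0, -0.96, -0.048, 0, 1, 0, -0.96, -0.048, 0, 1, 0, -0.96, -0.048, 0, 1, 0, -0.96, -0.048, 0, 1, 0, -0.96, 0, 0, 1, 0, -0.96, 0, 0, 1, 0, -0.96, 0, 0, 1, 0, -0.96, 0, 0, 1, 0, -0.96, 0, 0, 1, 0, -0.96, 0, 0, 1, 0, 0, 0, 0]}}

```text
clock: 4.55
position: [464.6, 343.3, 270.1]
tcp_rot: [1.0, 0.005, -0.001, -0.001]
contact_force: [-0.4, 0.0, -1.0]
gripper_width: 0.999
grip_force: 0.0fit.py:13: RuntimeWarning: overflow encountered in scalar negative
```

```bash
python3 -c '
from h import *
save("w3","wrist",1.25)'
```

```text
  f=lambda p:-(hull(d,model(p))&M).sum()/(hull(d,model(p))|M).sum()
```

View pics/w2.png

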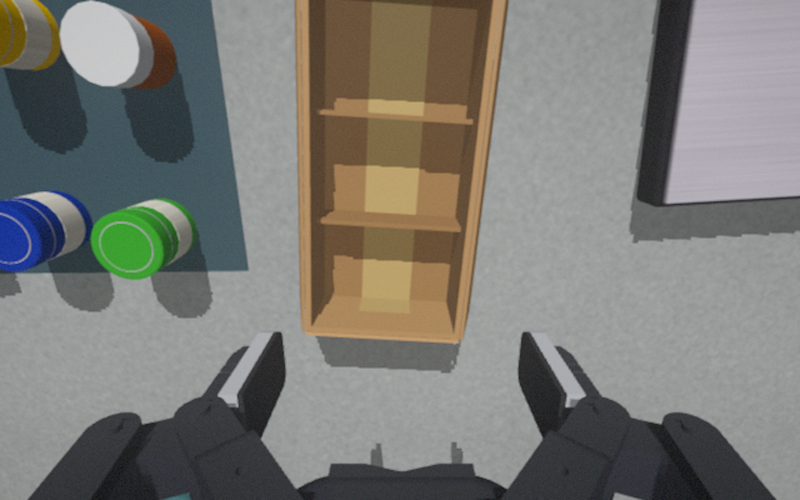

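View pics/w3.png

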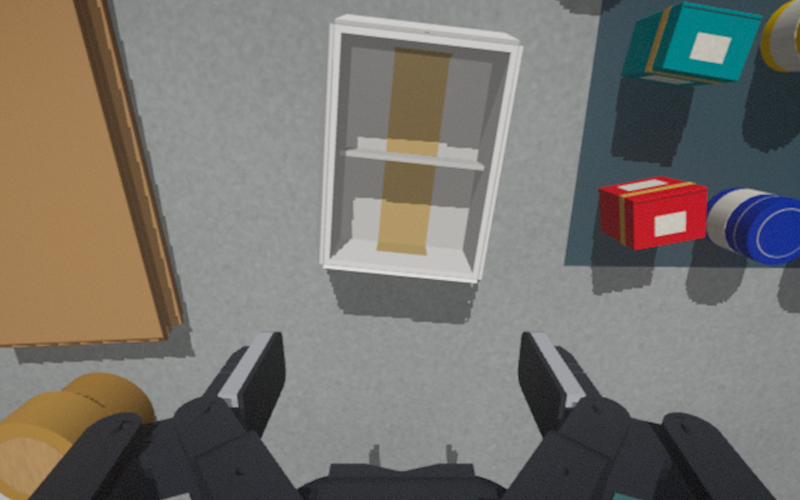

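Brown carton: near inner rim corners are about (313,328) and (457,334), with dividers (321,220)-(460,228) and (319,112)-(472,121). White carton: outer rim corners are about (335,28), (520,44), (482,281) and (322,266), with the divider (341,152)-(484,166). I'll fit both poses.

```bash
sed -i 's/f=lambda.*/f=lambda p:-float((hull(d,model(p))\&M).sum())\/float((hull(d,model(p))|M).sum())/' fit.py
python3 - <<'E'
from fit import *
from scipy.optimize import least_squares
L=lambda n:np.load(f"pics/{n}.npy",allow_pickle=True).item()
d=L("w1")
print("red",fit(d,mask(d,(0,150,60),(8,255,255),(229,218)),box,(458,109,.15)))
print("teal",fit(d,mask(d,(80,120,40),(98,255,255),(216,92)),box,(596,108,-.1)))
print("jar",fit(d,mask(d,(0,0,190),(179,40,255),(435,95),40),cyl(29,38,58),(594,-106)))
d=L("w3")
print("red",fit(d,mask(d,(0,150,60),(8,255,255),(523,170)),box,(458,109,.15)))
print("teal",fit(d,mask(d,(80,120,40),(98,255,255),(555,35)),box,(596,108,-.1)))
d2=L("w2")
print("green,blue via w2",p2w(d2,np.array([(127,247),(20,232)])/1.25,64).round(1))
def carton(d,pts,x0):
    uv=np.array([p[0] for p in pts])/1.25; l=np.array([p[1] for p in pts],float)
    def f(p):
        c,s=np.cos(p[2]),np.sin(p[2]); return (w2p(d,np.c_[p[0]+c*l[:,0]-s*l[:,1],p[1]+s*l[:,0]+c*l[:,1],l[:,2]])-uv).ravel()
    r=least_squares(f,x0,loss="soft_l1"); print(r.x.round(4),f(r.x).round(1))
carton(d2,[((313,328),(-136,64,72)),((457,334),(-136,-64,72)),((321,220),(-46,64,44)),((460,228),(-46,-64,44)),((319,112),(46,64,44)),((472,121),(46,-64,44))],(500,-320,0))
carton(d,[((335,28),(95,69,72)),((520,44),(95,-69,72)),((482,279),(-95,-69,72)),((322,265),(-95,69,72)),((341,152),(0,64,44)),((484,166),(0,-64,44))],(500,320,0))
E
```

```text
red (array([463.61334362,  66.03302557,   1.29342271]), np.float64(0.003983215114916821))
teal (array([ 6.01858220e+02,  1.08613384e+02, -1.40405704e-01]), np.float64(0.8743064516129032))
jar (array([ 598.64929622, -107.08453658]), np.float64(0.8860779922935705))
red (array([437.083093  , 151.3029718 ,  -0.54756208]), np.float64(0.050373703477730326))
teal (array([ 6.02111760e+02,  1.07762775e+02, -1.25443532e-01]), np.float64(0.7086968668070658))
green,blue via w2 [[443.  -95.2  64. ]
 [457.2  -8.2  64. ]]
[ 5.003155e+02 -3.228819e+02 -6.520000e-02] [ 0.5 -0.8 -0.4 -0.2 -2.   1.1  1.8  0.7 -1.3 -0.2  1.3 -0.2]
[ 5.095670e+02  3.331689e+02 -8.430000e-02] [-0.1 -2.5 -0.6  0.1 -1.6 -0.4  3.1 -0.1 -0.   1.   1.   0.9]
```

```bash

python3 - <<'E'
from fit import *
L=lambda n:np.load(f"pics/{n}.npy",allow_pickle=True).item()
d=L("w1"); ims=[]
def maskr(d,near,rad):
    e=dict(d); e["color"]=np.ascontiguousarray(d["color"][:,:,::-1]); return mask(e,(110,130,60),(130,255,255),near,rad)
for n,M,x0,c in[("red",maskr(d,(229,218),50),(458,109,.15),(229,217)),("teal",mask(d,(80,90,30),(102,255,255),(216,92),50),(602,108,-.13),(216,92))]:
    p,q=fit(d,M,box,x0); print(n,p,q)
    S=5; o=np.array(c)-(38,40); im=d["color"][o[1]:o[1]+80,o[0]:o[0]+76,::-1]; im=cv2.resize(im,None,fx=S,fy=S,interpolation=cv2.INTER_CUBIC)
    uv=(w2p(d,box(p))-o)*S
    for i in range(8):
        for k in(1,2,4):
            if not i&k: cv2.line(im,tuple(uv[i].astype(int)),tuple(uv[i|k].astype(int)),(255,255,255),1)
    ims.append(im)
cv2.imwrite("pics/boxes.png",np.hstack(ims))
E
```

```text
red [4.62171598e+02 1.11124503e+02 2.49599202e-01] 0.7216680966680966
teal [ 6.02230496e+02  1.09679705e+02 -1.38368276e-01] 0.8691720959796599
```

View pics/boxes.png

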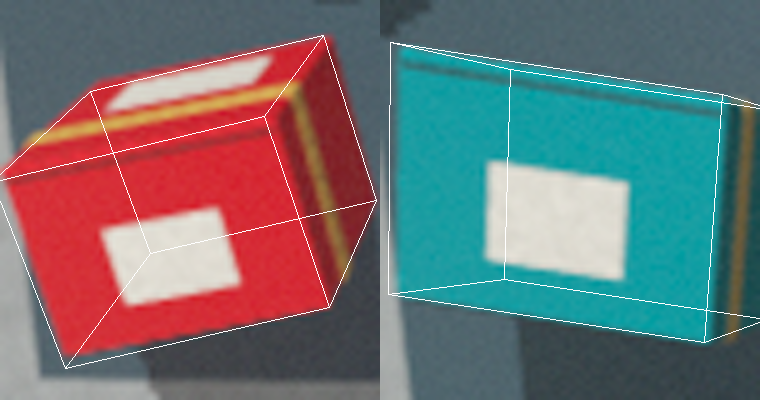

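Overlay: the red box's top corners are at about (5,180), (270,122), (330,306) and (65,357) in the left panel. The teal box's are at about (17,52), (343,112), (327,342) and (16,292) in the right panel. I'll refine with these and plan the grasps.

```bash

python3 - <<'E'
from h import *
from scipy.optimize import least_squares
d=np.load("pics/w1.npy",allow_pickle=True).item()
l=np.array([(23,31),(23,-31),(-23,-31),(-23,31)])
for n,uv,o in[("red",[(5,180),(270,122),(330,306),(65,357)],(191,177)),("teal",[(17,52),(343,112),(327,342),(16,292)],(178,52))]:
    w=p2w(d,np.array(uv)/5+np.array(o)-.4,66)[:,:2]
    def f(p): c,s=np.cos(p[2]),np.sin(p[2]); return (l@np.array([[c,s],[-s,c]])+p[:2]-w).ravel()
    r=least_squares(f,(460,110,0)); print(n,r.x.round(3),f(r.x).round(1))
for n,c,xs in[("brown",(500.3,-322.9,-.0652),(-92,0,92)),("white",(509.6,333.2,-.0843),(-46,46))]:
    for x in xs: print(n,x,round(c[0]+x*np.cos(c[2]),1),round(c[1]+x*np.sin(c[2]),1))
tool((452,7,270),-.065)
E
```

```text
red [4.63275e+02 1.10414e+02 2.21000e-01] [ 1.2  1.5  1.1 -0.9 -0.9 -0.5 -1.4 -0.1]
teal [ 6.01527e+02  1.09295e+02 -1.49000e-01] [ 0.9 -0.   1.7 -1.  -1.4 -0.  -1.2  1.1]
brown -92 408.5 -316.9
brown 0 500.3 -322.9
brown 92 592.1 -328.9
white -46 463.8 337.1
white 46 555.4 329.3
pos [465.7 340.1 269.9] yaw 0.0057 shift [-1.56e+01  3.33e+02 -2.00e-01] turn 0.0707
```

To row units: 55.5 mm is 0.888, 20 mm is 0.32, 0.071 rad is 0.0226.

```bash
cat >> h.py <<'E'
def go(x,y,z,yaw):
    "turn first, then shift (tool axes after the turn)"
    s=env.read_state(); m=R.from_quat(s["tcp_rot"]).as_matrix(); y0=np.arctan2(m[1,0],m[0,0]); d=np.array([x,y,z])-s["position"]
    c,n=np.cos(yaw),np.sin(yaw); print("t",round(s["clock"],1),"turn",round(y0-yaw,4),"shift",np.round([c*d[0]+n*d[1],n*d[0]-c*d[1],-d[2]],1),"tilt",m[:,2].round(3))
E
```

Request:
{"name": "shift_gripper", "arguments": {"steps": [1, 0, 0, 0, 0.0226, 1, 0.0208, 0.888, 0.32, 0, 1, 0.0208, 0.888, 0.32, 0, 1, 0.0208, 0.888, 0.32, 0, 1, 0.0208, 0.888, 0.32, 0, 1, 0.0208, 0.888, 0.32, 0, 1, 0.0208, 0.888, 0.32, 0, 1, 0, 0, 0, 0, 1, 0, 0, 0, 0]}}

```text
clock: 5.72
position: [451.8, 4.4, 150.6]
tcp_rot: [0.999, -0.036, 0.0, 0.0]
contact_force: [0.2, -0.1, -0.1]
gripper_width: 1.001
grip_force: 0.0
```

```bash
python3 -c 'from h import *; go(452.3,7.1,20,-.065)'
```

```text
t 5.7 turn -0.0077 shift [  0.4  -2.7 130.6] tilt [ 0. -0. -1.]
```

To row units: 40 mm is 0.64, 25 mm is 0.4.

Request:
{"name": "shift_gripper", "arguments": {"steps": [1, 0, -0.04, 0.4, 0, 1, 0, 0, 0.64, 0, 1, 0, 0, 0.64, 0, 1, 0, 0, 0.32, 0, 1, 0, 0, 0.0896, 0, 1, 0, 0, 0, 0, 0, 0, 0, 0, 0, 0, 0, 0, 0, 0, 0, 0, 0, 0, 0, 0, 0, 0, 0, 0, 0, 0, 0, 0, 0]}}

```text
clock: 7.1
position: [453.2, 7.4, 20.9]
tcp_rot: [0.999, -0.036, 0.001, 0.0]
contact_force: [-1.7, 0.4, 7.1]
gripper_width: 0.691
grip_force: 63.4
```

```bash
python3 -c 'from h import *; go(408.5,-316.9,150,-.065)'
```

```text
t 7.1 turn -0.0063 shift [ -23.6  326.5 -129.1] tilt [ 0.002 -0.    -1.   ]
```

To row units: 48 mm is 0.768, -40 mm is -0.64.

Request:
{"name": "shift_gripper", "arguments": {"steps": [0, 0, 0, -0.16, 0, 0, 0, 0, -0.56, 0, 0, 0, 0, -0.64, 0, 0, 0, 0, -0.64, 0, 0, -0.048, 0.64, -0.08, 0, 0, -0.048, 0.768, 0, 0, 0, -0.048, 0.768, 0, 0, 0, -0.048, 0.768, 0, 0, 0, -0.048, 0.768, 0, 0, 0, -0.048, 0.768, 0, 0, 0, -0.064, 0.64, 0, 0, 0, -0.0256, 0.104, 0, 0, 0, 0, 0, 0, 0, 0, 0, 0, 0, 0]}}

```text
clock: 8.85
position: [406.0, -315.2, 149.9]
tcp_rot: [0.999, -0.035, 0.0, -0.0]
contact_force: [1.4, 0.9, -0.9]
gripper_width: 0.688
grip_force: 64.8
```

```bash
python3 -c 'from h import *; go(408.5,-316.9,24,-.065); save("p1","wrist")'
```

```text
t 8.8 turn -0.0041 shift [  2.6   1.6 125.9] tilt [ 0.     0.001 -1.   ]
```

View pics/p1.png

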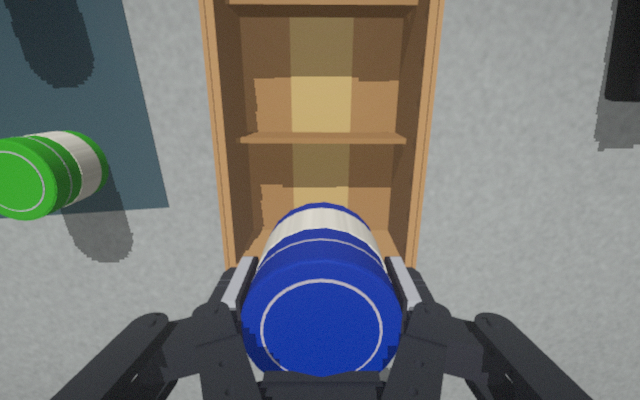

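The blue tin is held upright and centred over the near compartment. Lowering it now.

To row units: 40 mm is 0.64, 20 mm is 0.32.

Request:
{"name": "shift_gripper", "arguments": {"steps": [0, 0.04, 0.024, 0.32, 0, 0, 0, 0, 0.64, 0, 0, 0, 0, 0.64, 0, 0, 0, 0, 0.224, 0, 0, 0, 0, 0.08, 0, 0, 0, 0, 0.032, 0, 0, 0, 0, 0.032, 0, 0, 0, 0, 0.016, 0, 0, 0, 0, 0, 0]}}

```text
clock: 10.02
position: [408.0, -318.6, 26.0]
tcp_rot: [0.999, -0.036, 0.0, 0.0]
contact_force: [-0.1, 0.3, -1.1]
gripper_width: 0.687
grip_force: 64.8
```

```bash
python3 -c 'from h import *; go(408.5,-316.9,24.9,-.065)'
```

```text
t 10.0 turn -0.0064 shift [ 0.4 -1.7  1.1] tilt [ 0. -0. -1.]
```

To row units: 0.8 mm is 0.0128.

Request:
{"name": "shift_gripper", "arguments": {"steps": [0, 0, 0, 0.0128, 0, 0, 0, 0, 0, 0, 0, 0, 0, 0, 0]}}

```text
clock: 10.4
position: [408.0, -318.5, 25.0]
tcp_rot: [0.999, -0.036, 0.0, 0.0]
contact_force: [-0.2, 0.1, 1.7]
gripper_width: 0.693
grip_force: 64.7
```

Request:
{"name": "shift_gripper", "arguments": {"steps": [0, 0, 0, 0.0112, 0, 0, 0, 0, 0, 0, 0, 0, 0, 0, 0]}}

```text
clock: 10.78
position: [408.0, -318.5, 25.0]
tcp_rot: [0.999, -0.036, -0.0, 0.0]
contact_force: [-2.2, 0.7, 8.4]
gripper_width: 0.692
grip_force: 65.5
```

To row units: -40 mm is -0.64, -35 mm is -0.56.

Request:
{"name": "shift_gripper", "arguments": {"steps": [0.84, 0, 0, 0, 0, 0.84, 0, 0, 0, 0, 0.84, 0, 0, 0, 0, 0.84, 0, 0, -0.24, 0, 0.84, 0, 0, -0.64, 0, 1, 0, 0, -0.64, 0, 1, 0, 0, -0.56, 0, 1, 0, 0, 0, 0]}}

```text
clock: 11.78
position: [409.7, -319.6, 157.9]
tcp_rot: [0.999, -0.036, 0.003, 0.002]
contact_force: [0.2, -0.5, 0.1]
gripper_width: 0.998
grip_force: 0.0
```

```bash
python3 -c 'from h import *; go(463.3,110.4,150,.221)'
```

```text
t 11.8 turn -0.2923 shift [ 146.6 -407.8    7.9] tilt [ 0.005 -0.005 -1.   ]
```

To row units: -50 mm is -0.8, -45 mm is -0.72, -0.143 rad is -0.0455.

Request:
{"name": "shift_gripper", "arguments": {"steps": [1, 0, 0, 0, -0.0455, 1, 0, 0, 0, -0.0455, 1, 0.288, -0.8, 0.016, 0, 1, 0.288, -0.8, 0.016, 0, 1, 0.288, -0.8, 0.016, 0, 1, 0.288, -0.8, 0.016, 0, 1, 0.288, -0.8, 0.016, 0, 1, 0.288, -0.8, 0.016, 0, 1, 0.288, -0.8, 0.016, 0, 1, 0.256, -0.72, 0.016, 0, 1, 0.0736, -0.2048, 0, 0, 1, 0, 0, 0, 0, 1, 0, 0, 0, 0]}}

```text
clock: 13.4
position: [464.0, 109.5, 145.8]
tcp_rot: [0.994, 0.106, -0.001, 0.001]
contact_force: [0.2, 0.4, 0.6]
gripper_width: 0.996
grip_force: 0.0
```

```bash
python3 -c 'from h import *; go(463.3,110.4,20,.221); save("p2","wrist")'
```

```text
t 13.4 turn -0.0085 shift [ -0.5  -1.  125.8] tilt [-0.001 -0.001 -1.   ]
```

View pics/p2.png

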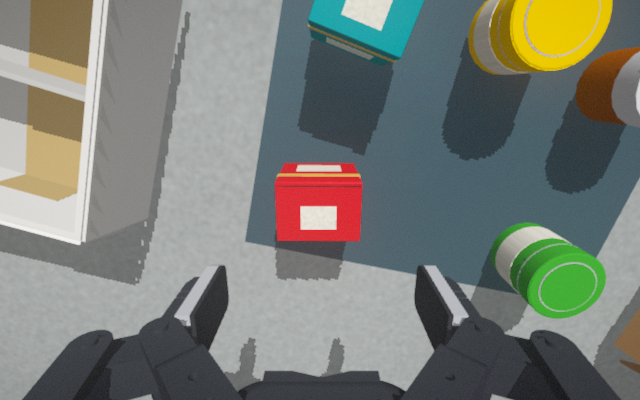

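The red box is square to the fingers and centred (318,210).

To row units: 40 mm is 0.64, 25 mm is 0.4.

Request:
{"name": "shift_gripper", "arguments": {"steps": [1, 0, -0.016, 0.4, 0, 1, 0, 0, 0.64, 0, 1, 0, 0, 0.64, 0, 1, 0, 0, 0.256, 0, 1, 0, 0, 0.0768, 0, 1, 0, 0, 0, 0, 0, 0, 0, 0, 0, 0, 0, 0, 0, 0, 0, 0, 0, 0, 0, 0, 0, 0, 0, 0, 0, 0, 0, 0, 0]}}

```text
clock: 14.82
position: [465.1, 112.5, 21.6]
tcp_rot: [0.994, 0.107, 0.001, 0.0]
contact_force: [-0.2, -0.6, 6.8]
gripper_width: 0.719
grip_force: 65.6
```

Request:
{"name": "shift_gripper", "arguments": {"steps": [0, 0, 0, -0.16, 0, 0, 0, 0, -0.56, 0, 0, 0, 0, -0.72, 0, 0, 0, 0, -0.72, 0, 0, 0, 0, 0, 0.0462, 0, 0, 0, 0, 0.0462, 0, 0, 0, 0, 0, 0, 0, 0, 0, 0]}}

```text
clock: 15.82
position: [463.8, 112.3, 155.5]
tcp_rot: [0.999, -0.036, -0.0, 0.0]
contact_force: [-0.3, 0.1, -1.3]
gripper_width: 0.718
grip_force: 65.5
```

```bash
python3 -c 'from h import *; go(500.3,-322.9,150,-.065)'
```

```text
t 15.8 turn -0.0076 shift [ 64.7 431.9   5.5] tilt [-0. -0. -1.]
```

To row units: 50 mm is 0.8, 37 mm is 0.592.

Request:
{"name": "shift_gripper", "arguments": {"steps": [0, 0.08, 0.56, 0, 0, 0, 0.12, 0.8, 0, 0, 0, 0.12, 0.8, 0, 0, 0, 0.12, 0.8, 0, 0, 0, 0.12, 0.8, 0, 0, 0, 0.12, 0.8, 0, 0, 0, 0.12, 0.8, 0, 0, 0, 0.12, 0.8, 0, 0, 0, 0.088, 0.592, 0, 0, 0, 0.024, 0.144, 0, 0, 0, 0, 0, 0, 0, 0, 0, 0, 0, 0]}}

```text
clock: 17.32
position: [496.2, -320.4, 155.3]
tcp_rot: [0.999, -0.036, -0.0, -0.001]
contact_force: [0.3, 0.9, -0.7]
gripper_width: 0.715
grip_force: 65.7
```

```bash
python3 -c 'from h import *; go(500.3,-322.9,25.6,-.065); save("p3","wrist")'
```

```text
t 17.3 turn -0.0075 shift [  4.2   2.3 129.7] tilt [-0.     0.001 -1.   ]
```

View pics/p3.png

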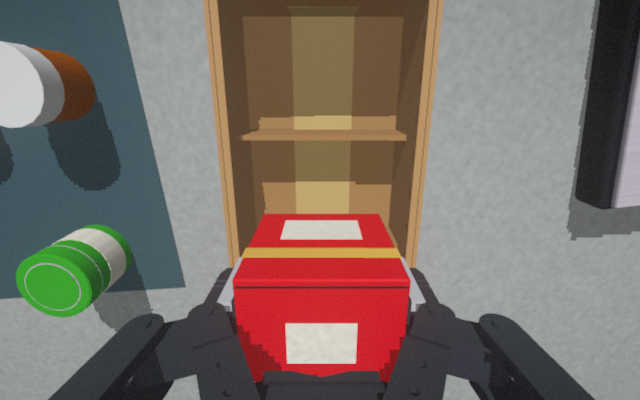

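The red box is held square over the middle compartment. I'll check the far divider (325,133) against the model while lowering.

To row units: 40 mm is 0.64, 20 mm is 0.32.

```bash
python3 -c '
from h import *
d=np.load("pics/p3.npy",allow_pickle=True).item(); print(p2w(d,[(243,134),(406,134)],44).mean(0))'
```

```text
[ 548.48361667 -326.92019843   44.        ]
```

Request:
{"name": "shift_gripper", "arguments": {"steps": [0, 0.064, 0.032, 0.32, 0, 0, 0, 0, 0.64, 0, 0, 0, 0, 0.64, 0, 0, 0, 0, 0.272, 0, 0, 0, 0, 0.096, 0, 0, 0, 0, 0.048, 0, 0, 0, 0, 0.032, 0, 0, 0, 0, 0.0112, 0, 0, 0, 0, 0, 0, 0, 0, 0, 0, 0]}}

```text
clock: 18.62
position: [500.0, -324.8, 27.0]
tcp_rot: [0.999, -0.038, 0.0, 0.0]
contact_force: [-0.3, -0.5, -0.9]
gripper_width: 0.72
grip_force: 65.7
```

Request:
{"name": "shift_gripper", "arguments": {"steps": [0, 0, 0, 0.0112, 0, 0, 0, 0, 0, 0, 0, 0, 0, 0, 0]}}

```text
clock: 19.0
position: [499.8, -324.6, 25.9]
tcp_rot: [0.999, -0.038, -0.0, -0.0]
contact_force: [-0.1, -0.0, -1.1]
gripper_width: 0.718
grip_force: 65.7
```

To row units: 0.6 mm is 0.0096.

Request:
{"name": "shift_gripper", "arguments": {"steps": [0, 0, 0, 0.0096, 0, 0, 0, 0, 0, 0, 0, 0, 0, 0, 0]}}

```text
clock: 19.38
position: [499.8, -324.7, 25.7]
tcp_rot: [0.999, -0.038, 0.0, 0.0]
contact_force: [-1.7, 1.1, 4.1]
gripper_width: 0.721
grip_force: 66.0
```

Request:
{"name": "shift_gripper", "arguments": {"steps": [0, 0, 0, 0.0096, 0, 0, 0, 0, 0, 0, 0, 0, 0, 0, 0]}}

```text
clock: 19.75
position: [499.9, -324.7, 25.7]
tcp_rot: [0.999, -0.038, -0.0, 0.0]
contact_force: [-3.9, 1.4, 9.6]
gripper_width: 0.718
grip_force: 66.9
```

To row units: -40 mm is -0.64, -35 mm is -0.56.

Request:
{"name": "shift_gripper", "arguments": {"steps": [0.86, 0, 0, 0, 0, 0.86, 0, 0, 0, 0, 0.86, 0, 0, 0, 0, 0.86, 0, 0, -0.24, 0, 0.86, 0, 0, -0.64, 0, 1, 0, 0, -0.64, 0, 1, 0, 0, -0.56, 0, 1, 0, 0, 0, 0, 1, 0, 0, 0, 0]}}

```text
clock: 20.88
position: [499.5, -324.6, 154.9]
tcp_rot: [0.999, -0.038, -0.0, 0.0]
contact_force: [0.5, 0.4, -0.2]
gripper_width: 1.0
grip_force: 0.0
```

```bash
python3 -c 'from h import *; go(599.8,-107.2,150,-.075)'
```

```text
t 20.9 turn -0.0003 shift [  83.8 -224.3    4.9] tilt [-0. -0. -1.]
```

Request:
{"name": "shift_gripper", "arguments": {"steps": [1, 0.208, -0.56, 0.016, 0, 1, 0.304, -0.8, 0.016, 0, 1, 0.304, -0.8, 0.016, 0, 1, 0.304, -0.8, 0.016, 0, 1, 0.2, -0.528, 0.016, 0, 1, 0.0368, -0.1008, 0, 0, 1, 0, 0, 0, 0, 1, 0, 0, 0, 0]}}

```text
clock: 21.88
position: [600.4, -109.6, 149.3]
tcp_rot: [0.999, -0.039, -0.001, 0.0]
contact_force: [0.3, -0.2, -0.0]
gripper_width: 1.003
grip_force: 0.0
```

```bash
python3 -c 'from h import *; go(599.8,-107.2,24,-.075); save("p4","wrist")'
```

```text
t 21.9 turn -0.003 shift [ -0.7  -2.3 125.3] tilt [-0.001 -0.001 -1.   ]
```

View pics/p4.png

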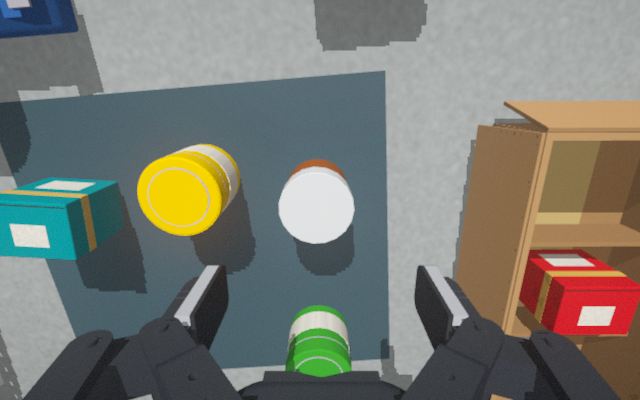

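The jar lid centre is at (316,206), and the red box stands upright in its compartment. I'll grasp the jar after a quick check.

To row units: 40 mm is 0.64, 25 mm is 0.4.

```bash
python3 -c '
from h import *
d=np.load("pics/p4.npy",allow_pickle=True).item(); print(p2w(d,(316,206),58)[0])'
```

```text
[ 601.88340659 -106.20576618   58.        ]
```

Request:
{"name": "shift_gripper", "arguments": {"steps": [1, -0.008, -0.0368, 0.4, 0, 1, 0, 0, 0.64, 0, 1, 0, 0, 0.64, 0, 1, 0, 0, 0.256, 0, 1, 0, 0, 0.0688, 0, 1, 0, 0, 0, 0, 0, 0, 0, 0, 0, 0, 0, 0, 0, 0, 0, 0, 0, 0, 0, 0, 0, 0, 0, 0, 0, 0, 0, 0, 0]}}

```text
clock: 23.3
position: [602.0, -105.2, 26.1]
tcp_rot: [0.999, -0.038, 0.001, 0.0]
contact_force: [-1.2, -0.4, 5.6]
gripper_width: 0.663
grip_force: 63.9
```

Request:
{"name": "shift_gripper", "arguments": {"steps": [0, 0, 0, -0.16, 0, 0, 0, 0, -0.56, 0, 0, 0, 0, -0.72, 0, 0, 0, 0, -0.64, 0, 0, 0, 0, 0, 0, 0, 0, 0, 0, 0]}}

```text
clock: 24.05
position: [600.0, -105.1, 153.9]
tcp_rot: [0.999, -0.038, -0.001, 0.0]
contact_force: [-0.6, -0.3, -2.8]
gripper_width: 0.662
grip_force: 64.3
```

```bash
python3 -c 'from h import *; go(592.6,-329,150,-.075)'
```

```text
t 24.1 turn -0.0003 shift [  9.4 223.8   3.9] tilt [-0.001 -0.    -1.   ]
```

To row units: 50 mm is 0.8, 35 mm is 0.56.

Request:
{"name": "shift_gripper", "arguments": {"steps": [0, 0.032, 0.56, 0, 0, 0, 0.032, 0.8, 0, 0, 0, 0.032, 0.8, 0, 0, 0, 0.032, 0.8, 0, 0, 0, 0.016, 0.512, 0, 0, 0, 0.0064, 0.1088, 0, 0, 0, 0, 0, 0, 0, 0, 0, 0, 0, 0]}}

```text
clock: 25.05
position: [593.8, -326.3, 153.9]
tcp_rot: [0.999, -0.036, -0.0, -0.001]
contact_force: [-0.3, 0.1, -2.0]
gripper_width: 0.66
grip_force: 64.5
```

```bash
python3 -c 'from h import *; go(592.6,-329,30,-.075)'
```

```text
t 25.1 turn 0.0025 shift [ -1.    2.7 123.9] tilt [-0.001  0.002 -1.   ]
```

To row units: 40 mm is 0.64, 35 mm is 0.56.

Request:
{"name": "shift_gripper", "arguments": {"steps": [0, -0.016, 0.04, 0.32, 0, 0, 0, 0, 0.64, 0, 0, 0, 0, 0.56, 0, 0, 0, 0, 0.256, 0, 0, 0, 0, 0.096, 0, 0, 0, 0, 0.048, 0, 0, 0, 0, 0.032, 0, 0, 0, 0, 0.0112, 0, 0, 0, 0, 0, 0, 0, 0, 0, 0, 0]}}

```text
clock: 26.3
position: [592.4, -331.5, 32.1]
tcp_rot: [0.999, -0.038, 0.0, 0.0]
contact_force: [1.4, 0.1, -1.6]
gripper_width: 0.661
grip_force: 64.4
```

Request:
{"name": "shift_gripper", "arguments": {"steps": [0, 0, 0, 0.0112, 0, 0, 0, 0, 0, 0, 0, 0, 0, 0, 0]}}

```text
clock: 26.68
position: [592.2, -331.3, 31.0]
tcp_rot: [0.999, -0.038, -0.0, 0.0]
contact_force: [-0.6, 0.5, -2.6]
gripper_width: 0.661
grip_force: 64.5
```

Request:
{"name": "shift_gripper", "arguments": {"steps": [0, 0, 0, 0.0096, 0, 0, 0, 0, 0, 0, 0, 0, 0, 0, 0]}}

```text
clock: 27.05
position: [592.2, -331.3, 30.4]
tcp_rot: [0.999, -0.038, -0.0, 0.0]
contact_force: [0.4, 0.4, -1.6]
gripper_width: 0.665
grip_force: 64.4
```

To row units: 0.6 mm is 0.0096.

Request:
{"name": "shift_gripper", "arguments": {"steps": [0, 0, 0, 0.0096, 0, 0, 0, 0, 0, 0, 0, 0, 0, 0, 0]}}

```text
clock: 27.42
position: [592.3, -331.4, 30.2]
tcp_rot: [0.999, -0.038, 0.0, 0.0]
contact_force: [-1.7, 1.5, 2.2]
gripper_width: 0.666
grip_force: 64.5
```

Request:
{"name": "shift_gripper", "arguments": {"steps": [0, 0, 0, 0.0096, 0, 0, 0, 0, 0, 0, 0, 0, 0, 0, 0]}}

```text
clock: 27.8
position: [592.3, -331.3, 30.2]
tcp_rot: [0.999, -0.038, 0.0, 0.0]
contact_force: [-3.3, 1.2, 6.3]
gripper_width: 0.658
grip_force: 65.0
```

Request:
{"name": "shift_gripper", "arguments": {"steps": [0, 0, 0, 0.008, 0, 0, 0, 0, 0, 0, 0, 0, 0, 0, 0]}}

```text
clock: 28.18
position: [592.3, -331.3, 30.2]
tcp_rot: [0.999, -0.038, -0.0, 0.0]
contact_force: [-4.3, 1.8, 8.3]
gripper_width: 0.661
grip_force: 65.2
```

To row units: -40 mm is -0.64, -30 mm is -0.48.

Request:
{"name": "shift_gripper", "arguments": {"steps": [0.82, 0, 0, 0, 0, 0.82, 0, 0, 0, 0, 0.82, 0, 0, 0, 0, 0.82, 0, 0, -0.24, 0, 0.82, 0, 0, -0.64, 0, 1, 0, 0, -0.64, 0, 1, 0, 0, -0.48, 0, 1, 0, 0, 0, 0, 1, 0, 0, 0, 0]}}

```text
clock: 29.3
position: [591.8, -331.2, 153.6]
tcp_rot: [0.999, -0.038, -0.0, 0.0]
contact_force: [-0.2, 0.3, -1.2]
gripper_width: 1.005
grip_force: 0.0
```

```bash
python3 -c 'from h import *; go(443.2,-95.2,150,-.08)'
```

```text
t 29.3 turn 0.0047 shift [-167.  -223.4    3.6] tilt [-0.001  0.    -1.   ]
```

To row units: -44 mm is -0.704, -38 mm is -0.608, 0.005 rad is 0.0016.

Request:
{"name": "shift_gripper", "arguments": {"steps": [1, -0.352, -0.48, 0.016, 0.0016, 1, -0.528, -0.704, 0.016, 0, 1, -0.528, -0.704, 0.016, 0, 1, -0.528, -0.704, 0.016, 0, 1, -0.448, -0.608, 0, 0, 1, -0.224, -0.288, 0, 0, 1, -0.064, -0.0864, 0, 0, 1, 0, 0, 0, 0, 1, 0, 0, 0, 0]}}

```text
clock: 30.42
position: [444.3, -96.6, 149.7]
tcp_rot: [0.999, -0.041, 0.0, 0.0]
contact_force: [0.5, 0.4, -0.4]
gripper_width: 1.0
grip_force: 0.0
```

```bash
python3 -c 'from h import *; go(443.2,-95.2,20,-.08); save("p5","wrist")'
```

```text
t 30.4 turn -0.0023 shift [ -1.2  -1.3 129.7] tilt [ 0. -0. -1.]
```

View pics/p5.png

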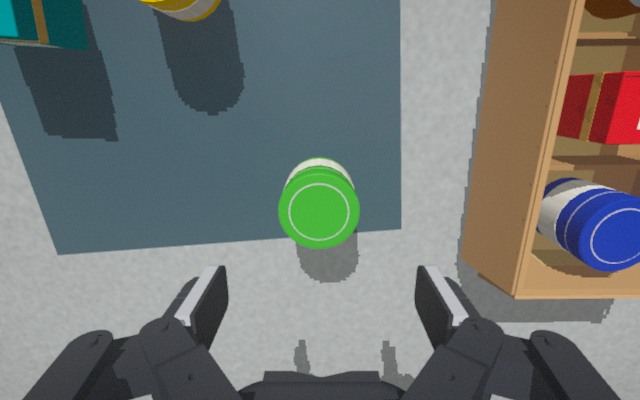

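The green tin is centred at (319,211), and the blue tin and red box sit well in the brown carton. Grasping the green tin.

To row units: 40 mm is 0.64, 25 mm is 0.4.

Request:
{"name": "shift_gripper", "arguments": {"steps": [1, -0.016, -0.0208, 0.4, 0, 1, 0, 0, 0.64, 0, 1, 0, 0, 0.64, 0, 1, 0, 0, 0.288, 0, 1, 0, 0, 0.0912, 0, 1, 0, 0, 0, 0, 0, 0, 0, 0, 0, 0, 0, 0, 0, 0, 0, 0, 0, 0, 0, 0, 0, 0, 0, 0, 0, 0, 0, 0, 0]}}

```text
clock: 31.85
position: [443.5, -94.3, 22.2]
tcp_rot: [0.999, -0.04, 0.001, 0.0]
contact_force: [-1.3, 0.5, 5.9]
gripper_width: 0.692
grip_force: 63.9
```

Request:
{"name": "shift_gripper", "arguments": {"steps": [0, 0, 0, -0.16, 0, 0, 0, 0, -0.56, 0, 0, 0, 0, -0.72, 0, 0, 0, 0, -0.64, 0, 0, 0, 0, 0, 0, 0, 0, 0, 0, 0]}}

```text
clock: 32.6
position: [442.0, -94.1, 150.9]
tcp_rot: [0.999, -0.04, -0.0, 0.0]
contact_force: [-0.8, 0.3, -1.7]
gripper_width: 0.693
grip_force: 64.7
```

```bash
python3 -c 'from h import *; go(463.8,337.1,150,-.084)'
```

```text
t 32.6 turn 0.0034 shift [ -14.5 -431.5    0.9] tilt [-0. -0. -1.]
```

To row units: -52 mm is -0.832, -48 mm is -0.768, 0.003 rad is 0.001.

Request:
{"name": "shift_gripper", "arguments": {"steps": [0, -0.016, -0.56, 0, 0.001, 0, -0.032, -0.832, 0, 0, 0, -0.032, -0.832, 0, 0, 0, -0.032, -0.832, 0, 0, 0, -0.032, -0.832, 0, 0, 0, -0.032, -0.832, 0, 0, 0, -0.032, -0.832, 0, 0, 0, -0.032, -0.768, 0, 0, 0, 0, -0.448, 0, 0, 0, 0, -0.136, 0, 0, 0, 0, 0, 0, 0, 0, 0, 0, 0, 0]}}

```text
clock: 34.1
position: [463.7, 335.3, 150.4]
tcp_rot: [0.999, -0.043, -0.0, 0.001]
contact_force: [-0.3, -1.1, 0.2]
gripper_width: 0.692
grip_force: 64.8
```

```bash
python3 -c 'from h import *; go(463.8,337.1,26,-.084); save("p6","wrist")'
```

```text
t 34.1 turn -0.0012 shift [ -0.   -1.8 124.4] tilt [-0.001 -0.002 -1.   ]
```

View pics/p6.png

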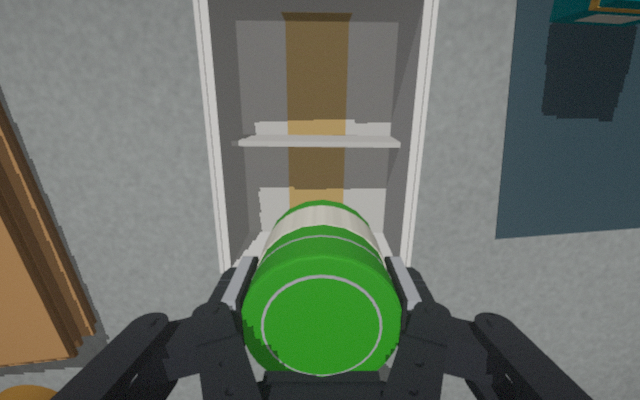

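The green tin is over the near compartment, centred, with the divider at (318,141).

To row units: 40 mm is 0.64, 37 mm is 0.592.

Request:
{"name": "shift_gripper", "arguments": {"steps": [0, 0, -0.008, 0.32, 0, 0, 0, 0, 0.64, 0, 0, 0, 0, 0.592, 0, 0, 0, 0, 0.256, 0, 0, 0, 0, 0.096, 0, 0, 0, 0, 0.032, 0, 0, 0, 0, 0.024, 0, 0, 0, 0, 0.0112, 0, 0, 0, 0, 0, 0, 0, 0, 0, 0, 0]}}

```text
clock: 35.4
position: [463.7, 337.9, 28.1]
tcp_rot: [0.999, -0.042, 0.0, -0.0]
contact_force: [0.7, -0.1, -1.0]
gripper_width: 0.693
grip_force: 64.8
```

Request:
{"name": "shift_gripper", "arguments": {"steps": [0, 0, 0, 0.0112, 0, 0, 0, 0, 0, 0, 0, 0, 0, 0, 0]}}

```text
clock: 35.78
position: [463.5, 337.8, 27.1]
tcp_rot: [0.999, -0.042, -0.0, 0.0]
contact_force: [-0.8, -0.2, -1.2]
gripper_width: 0.691
grip_force: 64.8
```

Request:
{"name": "shift_gripper", "arguments": {"steps": [0, 0, 0, 0.008, 0, 0, 0, 0, 0, 0, 0, 0, 0, 0, 0]}}

```text
clock: 36.15
position: [463.5, 337.8, 26.6]
tcp_rot: [0.999, -0.042, -0.0, 0.0]
contact_force: [-0.4, -0.2, -0.8]
gripper_width: 0.691
grip_force: 64.8
```

To row units: 0.6 mm is 0.0096.

Request:
{"name": "shift_gripper", "arguments": {"steps": [0, 0, 0, 0.0096, 0, 0, 0, 0, 0, 0, 0, 0, 0, 0, 0]}}

```text
clock: 36.52
position: [463.5, 337.8, 26.3]
tcp_rot: [0.999, -0.042, 0.0, 0.0]
contact_force: [-1.4, 0.1, 4.1]
gripper_width: 0.69
grip_force: 64.8
```

Request:
{"name": "shift_gripper", "arguments": {"steps": [0, 0, 0, 0.008, 0, 0, 0, 0, 0, 0, 0, 0, 0, 0, 0]}}

```text
clock: 36.9
position: [463.5, 337.8, 26.2]
tcp_rot: [0.999, -0.042, 0.0, 0.0]
contact_force: [-3.0, -1.3, 7.5]
gripper_width: 0.69
grip_force: 65.0
```

Request:
{"name": "shift_gripper", "arguments": {"steps": [0, 0, 0, 0.008, 0, 0, 0, 0, 0, 0, 0, 0, 0, 0, 0]}}

```text
clock: 37.28
position: [463.6, 337.9, 26.2]
tcp_rot: [0.999, -0.042, 0.0, 0.0]
contact_force: [-3.6, -2.6, 12.6]
gripper_width: 0.69
grip_force: 65.4
```

To row units: -40 mm is -0.64, -35 mm is -0.56.

Request:
{"name": "shift_gripper", "arguments": {"steps": [0.84, 0, 0, 0, 0, 0.84, 0, 0, 0, 0, 0.84, 0, 0, 0, 0, 0.84, 0, 0, -0.24, 0, 0.84, 0, 0, -0.64, 0, 1, 0, 0, -0.64, 0, 1, 0, 0, -0.56, 0, 1, 0, 0, 0, 0, 1, 0, 0, 0, 0]}}

```text
clock: 38.4
position: [463.4, 337.4, 155.2]
tcp_rot: [0.999, -0.042, 0.0, 0.0]
contact_force: [-0.2, -0.8, -1.1]
gripper_width: 1.004
grip_force: 0.0
```

```bash
python3 -c 'from h import *; go(601.7,109.2,150,-.143)'
```

```text
t 38.4 turn 0.0596 shift [169.4 206.2   5.2] tilt [ 0. -0. -1.]
```

To row units: 41 mm is 0.656, 34 mm is 0.544, 0.06 rad is 0.0191.

Request:
{"name": "shift_gripper", "arguments": {"steps": [1, 0, 0, 0, 0.0191, 1, 0.4, 0.48, 0.016, 0, 1, 0.544, 0.656, 0.016, 0, 1, 0.544, 0.656, 0.016, 0, 1, 0.544, 0.656, 0.016, 0, 1, 0.416, 0.512, 0.016, 0, 1, 0.192, 0.256, 0, 0, 1, 0.0704, 0.0832, 0, 0, 1, 0, 0, 0, 0, 1, 0, 0, 0, 0]}}

```text
clock: 39.65
position: [600.9, 111.6, 150.2]
tcp_rot: [0.998, -0.07, -0.0, -0.0]
contact_force: [-0.0, -0.1, 0.0]
gripper_width: 0.998
grip_force: 0.0
```

```bash
python3 -c 'from h import *; go(601.7,109.2,20,-.143); save("p7","wrist")'
```

```text
t 39.6 turn 0.0026 shift [  1.1   2.3 130.2] tilt [-0.     0.001 -1.   ]
```

View pics/p7.png

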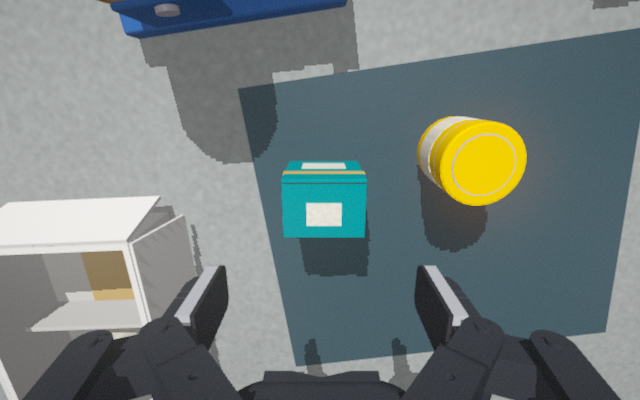

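The teal box is square to the fingers and centred at (324,207). Clear of the yellow tin.

The manual's scale: shifts go in shares of 62.5 mm and turns go in shares of pi rad. Converting my numbers, 40 mm is 0.64, 25 mm is 0.4.

Request:
{"name": "shift_gripper", "arguments": {"steps": [1, 0.016, 0.032, 0.4, 0, 1, 0, 0, 0.64, 0, 1, 0, 0, 0.64, 0, 1, 0, 0, 0.288, 0, 1, 0, 0, 0.096, 0, 1, 0, 0, 0, 0, 0, 0, 0, 0, 0, 0, 0, 0, 0, 0, 0, 0, 0, 0, 0, 0, 0, 0, 0, 0, 0, 0, 0, 0, 0]}}

```text
clock: 41.08
position: [603.7, 107.7, 22.7]
tcp_rot: [0.997, -0.072, 0.001, -0.0]
contact_force: [0.6, 0.3, 6.4]
gripper_width: 0.718
grip_force: 66.0
```

Request:
{"name": "shift_gripper", "arguments": {"steps": [0, 0, 0, -0.16, 0, 0, 0, 0, -0.56, 0, 0, 0, 0, -0.72, 0, 0, 0, 0, -0.64, 0, 0, 0, 0, 0, -0.0188, 0, 0, 0, 0, 0, 0, 0, 0, 0, 0]}}

```text
clock: 41.95
position: [601.8, 107.1, 150.4]
tcp_rot: [0.999, -0.043, -0.001, 0.0]
contact_force: [-0.3, 0.1, -0.8]
gripper_width: 0.717
grip_force: 65.6
```

```bash
python3 -c 'from h import *; go(555.4,329.3,150,-.084)'
```

```text
t 42.0 turn -0.0013 shift [ -64.9 -217.6    0.4] tilt [-0.002 -0.    -1.   ]
```

To row units: -50 mm is -0.8, -35 mm is -0.56.

Request:
{"name": "shift_gripper", "arguments": {"steps": [0, -0.176, -0.56, 0, 0, 0, -0.24, -0.8, 0, 0, 0, -0.24, -0.8, 0, 0, 0, -0.24, -0.8, 0, 0, 0, -0.112, -0.4, 0, 0, 0, -0.032, -0.104, 0, 0, 0, 0, 0, 0, 0, 0, 0, 0, 0, 0, 0, 0, 0, 0, 0]}}

```text
clock: 43.08
position: [556.7, 326.9, 151.0]
tcp_rot: [0.999, -0.043, 0.0, 0.0]
contact_force: [-0.4, 0.2, -1.9]
gripper_width: 0.718
grip_force: 65.7
```

```bash
python3 -c 'from h import *; go(555.4,329.3,27,-.084)'
```

```text
t 43.1 turn -0.0026 shift [ -1.5  -2.2 124. ] tilt [ 0.    -0.001 -1.   ]
```

To row units: 40 mm is 0.64, 37 mm is 0.592.

Request:
{"name": "shift_gripper", "arguments": {"steps": [0, -0.016, -0.024, 0.32, 0, 0, 0, 0, 0.64, 0, 0, 0, 0, 0.592, 0, 0, 0, 0, 0.256, 0, 0, 0, 0, 0.096, 0, 0, 0, 0, 0.032, 0, 0, 0, 0, 0.016, 0, 0, 0, 0, 0, 0, 0, 0, 0, 0, 0]}}

```text
clock: 44.2
position: [555.4, 330.3, 29.7]
tcp_rot: [0.999, -0.042, 0.0, -0.0]
contact_force: [-0.6, -0.4, -1.7]
gripper_width: 0.721
grip_force: 65.7
```

Request:
{"name": "shift_gripper", "arguments": {"steps": [0, 0, 0, 0.0112, 0, 0, 0, 0, 0, 0, 0, 0, 0, 0, 0]}}

```text
clock: 44.58
position: [555.0, 330.2, 28.3]
tcp_rot: [0.999, -0.042, -0.0, 0.0]
contact_force: [-0.1, -1.2, -1.4]
gripper_width: 0.722
grip_force: 65.7
```

Request:
{"name": "shift_gripper", "arguments": {"steps": [0, 0, 0, 0.0096, 0, 0, 0, 0, 0, 0, 0, 0, 0, 0, 0]}}

```text
clock: 44.95
position: [555.1, 330.2, 27.7]
tcp_rot: [0.999, -0.042, 0.0, 0.0]
contact_force: [-0.3, 0.2, -1.0]
gripper_width: 0.72
grip_force: 65.7
```

Request:
{"name": "shift_gripper", "arguments": {"steps": [0, 0, 0, 0.0096, 0, 0, 0, 0, 0, 0, 0, 0, 0, 0, 0]}}

```text
clock: 45.32
position: [555.0, 330.2, 27.1]
tcp_rot: [0.999, -0.042, -0.0, 0.0]
contact_force: [-0.7, 0.5, -1.8]
gripper_width: 0.72
grip_force: 65.7
```

To row units: 0.6 mm is 0.0096.

Request:
{"name": "shift_gripper", "arguments": {"steps": [0, 0, 0, 0.0096, 0, 0, 0, 0, 0, 0, 0, 0, 0, 0, 0]}}

```text
clock: 45.7
position: [555.1, 330.3, 26.8]
tcp_rot: [0.999, -0.042, 0.0, -0.0]
contact_force: [-1.2, 0.5, 1.7]
gripper_width: 0.721
grip_force: 65.8
```

Request:
{"name": "shift_gripper", "arguments": {"steps": [0, 0, 0, 0.008, 0, 0, 0, 0, 0, 0, 0, 0, 0, 0, 0]}}

```text
clock: 46.08
position: [555.1, 330.2, 26.7]
tcp_rot: [0.999, -0.042, 0.0, 0.0]
contact_force: [-1.6, -1.7, 5.6]
gripper_width: 0.719
grip_force: 66.4
```

Contact. I'll release, retreat to the middle clear of the cartons, and check.

To row units: -45 mm is -0.72, -40 mm is -0.64.

Request:
{"name": "shift_gripper", "arguments": {"steps": [0.86, 0, 0, 0, 0, 0.86, 0, 0, 0, 0, 0.86, 0, 0, 0, 0, 0.86, 0, 0, -0.24, 0, 0.86, 0, 0, -0.64, 0, 1, 0, 0, -0.64, 0, 1, 0, 0, -0.72, 0, 1, -0.24, 0.48, -0.32, 0, 1, -0.4, 0.72, -0.16, 0, 1, -0.4, 0.72, 0, 0, 1, -0.4, 0.72, 0, 0, 1, -0.24, 0.72, 0, 0, 1, 0, 0.72, 0, 0, 1, 0, 0.48, 0, 0, 1, 0, 0, 0, 0, 1, 0, 0, 0, 0]}}

```text
clock: 48.08
position: [426.8, 55.8, 196.8]
tcp_rot: [0.999, -0.042, 0.001, -0.0]
contact_force: [0.1, 0.6, 1.2]
gripper_width: 1.002
grip_force: 0.0
```

```bash
python3 - <<'E'
from h import *
a=env.get_image("top")["color"][150:320,140:500,::-1]; b=env.get_image("scene")["color"][80:330,120:480,::-1]
a=cv2.resize(a,None,fx=1.7,fy=1.7,interpolation=cv2.INTER_CUBIC); b=cv2.resize(b,(612,310))
cv2.imwrite("pics/end.png",np.vstack([a,b[:310]]))
E
```

```text
(no output)
```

View pics/end.png

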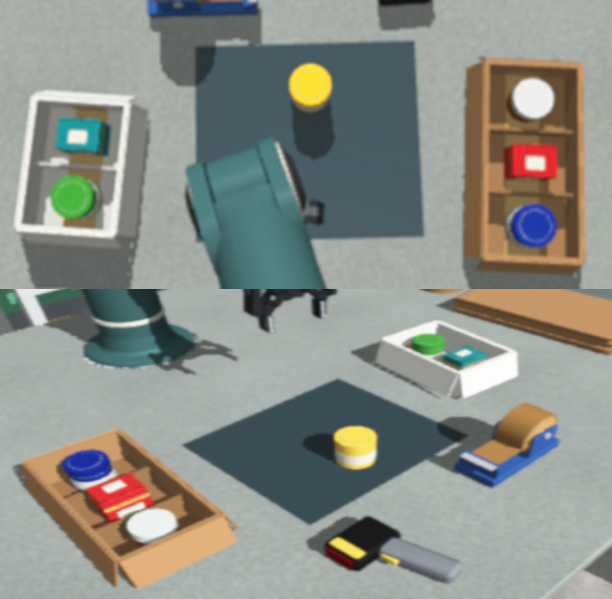

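Both views show all five goods upright and one to a compartment: jar (531,98), red (531,162), blue (532,226), teal (80,136) and green (74,197). The yellow tin, dispenser and scanner have not moved, and the arm is clear of everything.

```bash
python3 -c 'from cell import env; print(env.finish_job())'
```

```text
the job is handed in; nothing more can be done
None
```

Both orders are packed and handed in at about 48 s: blue tin, red box and cream jar in the brown carton, green tin and teal box in the white one; the last pictures show all five upright, with the yellow tin, tape dispenser and scanner left alone.

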